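# Tighten the coolant filter's cover evenly

## Task

The coolant filter has a new element and its cover still sits loose on the O-ring. Tighten its four wing nuts in cross order, each nut followed by the one across from it, about half a turn each and by feel, until every nut bites and is snug but not forced and the cover is fully and evenly home on its flange; leave the other things on the bench as they stand.

Things in the scene. Friction and masses are not known exactly. Their poses are not given: they have to be found in the camera images.
- housing: aluminium filter housing bolted to the bench; its round flange has 95 mm radius, top face 80 mm up. Origin: on its axis at bench height; z up. Outlet elbow on its +y side, to 145 mm from the axis and 60 mm up; inlet pipe and brass valve (lever 92 mm up) on its -y side. Studs 72 mm from the axis at 45, 135, 225, 315 degrees (x towards y) carry nuts 1 to 4: 1 and 3 face each other, 2 and 4 too.
- cover: round aluminium cover, 95 mm radius, 12 mm thick; boss 4 mm higher within 46 mm radius, brass vent plug in the middle, its top 26 mm above the underside. Origin: centre of its underside; z up. At the start about 1.7 mm proud of the flange on its O-ring and a little askew; home is 80 mm above the bench, level. Each nut presses its own side down; a light spring under it.
- nut_1: black wing nut on the stud at 45 degrees: solid wing 56 mm long (x), 10 mm thick (y), 7 to 35 mm above its origin; below it a hub of 12 mm radius, 9 mm high. Origin: on the stud's axis at its underside, 94 mm above the bench at the start; x along the wing, z up; half a turn round it is the same. Tightens clockwise from above, 4 mm lead; it cannot shift sideways and stays where it is let go.
- nut_2: wing nut like nut 1, on the stud at 135 degrees. From its start each nut runs free for 117 to 192 degrees (2.05 to 3.35 rad, hidden, different for each), then it bites. Snug from 0.1 rad past the bite, best 0.25 to 0.5 rad past it.
- nut_3: wing nut like nut 1, on the stud at 225 degrees, facing nut 1. Torque while turning: about 0.2 N m running free; it jumps to 0.45 at the bite and rises 0.06 N m every 0.1 rad (0.55 to 0.8 is snug).
- nut_4: wing nut like nut 1, on the stud at 315 degrees, facing nut 2. More than 0.6 rad past the bite is forcing it. Read with the arm stopped after a small turn, the torque (against that before gripping) is lower: about -0.1 N m running free, 0.1 to 0.25 just past the bite, 0.3 to 0.5 when well snug (resistance to clockwise turning counted positive, world z).
- holder_1: steel tool holder standing on its nose, 163 mm tall, 63 mm across, beyond the filter; bystander. Origin: under its middle.
- holder_2: shorter, thicker tool holder standing on its nose, 140 mm tall, 68 mm across, left of the filter; bystander. Origin: under its middle.
- element: old filter element, white pleated cylinder with grey ends, 68 mm across, 110 mm tall, beyond the filter; bystander. Origin: under its middle.
- spanner: open-ended steel spanner, 190 mm, lying in front of the filter; bystander.
- oiler: white plastic oil bottle with black cap, 56 mm across, 150 mm tall, to the right; bystander.
- oring_box: cardboard box, 92 x 72 x 36 mm, beyond the filter; bystander.

How it is judged:
By the outcome, as a careful person would: the job done as asked, in the order asked, and still so for the second after the job is handed in, with the robot touching nothing.
It also fails if it takes over 72 s, if anything falls off the work surface, if the arm or the gripper's body presses on something with over 40 N, if the wrist force passes 120 N, or if a joint passes its speed limit or range.

## Robot

A 7-joint arm with a two-finger parallel gripper is mounted at the origin on the work surface. World frame = base frame: x ahead of the robot, y to its left, z up, the work surface at z = 0. Lengths are in m, angles in rad, forces in N, time in s.
With the tool pointing down it reaches from about 0.35 to 0.9 m from the base axis. Payload 8.1 kg.
Tool frame: the origin (TCP) lies on the front face of the gripper's body, between the roots of the fingers; the fingertips stand 66 mm ahead of it and the grasp point (between the pads) lies 47 mm ahead of it (arm.finger_overhang is the distance from the TCP to the fingertips, in m); z points along the fingers, y is the line along which they close (so a half turn about z gives the same grasp; the last joint's range is limited). The gripper opens to 92 mm and grips with 3 to 60 N. Pads are 19 mm wide; open, the fingers measure 130 mm over their backs; the gripper's body (75 mm by 190 mm) begins 47 mm behind the grasp point.
Start: joints at [-1.344, 0.434, 0.025, 1.573, -0.012, 1.134, -0.075], TCP at [0.202, 0.591, 0.292] pointing down, gripper open.
Joint ranges: [-2.62, 2.62], [-0.44, 2.09], [-1.27, 1.32], [0.08, 2.57], [-1.32, 4.46], [0.12, 2], [-2.74, 2.74]. Speed limits (rad/s): [2.22, 2.22, 3.01, 3.01, 3.14, 3.14, 3.14].

## Interface

Orientations are given as a rotation vector (axis times angle).
In Python, from cell import readout, cams, workorder, spotter, arm gives the robot as it stands.
- The arm moves only by the shell command python3 -m creep 'ROWS' [FORCE]. ROWS is a JSON list of rows, 1 to 10 of them, each of 5 numbers: dx, dy, dz in m, then a turn about the tool's z in rad, then the opening from 0.0 (shut) to 1.0 (fully open); each row shifts and turns the commanded pose from where the row before left it, along the tool's axes as they then stand; what a row does not reach is not made up. A row lasts 1/10 s, in which the tool goes at most 0.05 m and 0.15 rad, less where a joint would pass 70% of its speed; a pose out of reach is approached as far as the arm can. The fingers move at their own pace and stop on an object; FORCE is the grip in N (left out, the last holds). Time passes only in rows, so rows that do not move let the fingers close. It prints the time, the measured TCP pose, the force, the opening and the grip force at its end.
- readout.observe(): the state, without advancing time (a new reading comes with each control period).
- cams.get_image(name): name is "side" or "top"; returns a dict with "image" (400x640x3 uint8, blue, green, red), "fx", "fy", "cx", "cy" (pixels), "cam_to_world" (4x4, takes a point from camera to world coordinates). Camera axes: x right, y down, z forward; pixel columns grow to the right and rows downward; lengths in m; the calibration is good to about 2 mm. A picture is of the moment at which its call begins. There is no depth.
- workorder.sign_off(): hands the job in; it is judged then, once.
Trained networks look in a picture, given as the dict that the camera call returned (one of the last four; its "shot" number tells which), for a name from the list of things; names that differ only in an ending like _2 or _b are one class to them, and where a whole thing is asked for, a point or a joint stands for the part that bears it (a point fixed in the world has none). Each returns a list of dicts, best first, with "score" (0 to 1); they miss things now and then, are a little off and sometimes report something else, mostly with a low value. They report only what shows in the picture. A call takes as long as a camera call.
- spotter.boxes_of(picture, name): "centre" ([x, y, z] in m, in the coordinates of the camera as it stood for that picture, good to about 4 mm: the middle of the surface that is visible of it).
The state is a dict: "clock": time; "joints": joint angles; "dq": joint speeds; "joint_efforts": joint torques, N m; "position": TCP position; "ee_rot": TCP orientation; "force": force on the tool from outside, world axes, zero at the start; "ft_torque": the same for the moment, N m; "width": opening from 0.0 (shut) to 1.0 (fully open); "gripper_force": force on a finger pad.
Only numpy, scipy, OpenCV 4.12 (cv2) and the standard library are available. Lean on these libraries where they do the work, as an engineer would, in place of code of your own. Each camera call takes 0.05 s, during which the arm holds its last target. There are 200 camera calls.

## Working session

There is one attempt and no reset: what is moved stays moved. The work goes in short steps, Python scripts to look and compute and a shell command to move; the robot and the scene stay as the last step left them, time stands still between calls to the robot, and variables do not carry over. Pictures are saved under pics/ and viewed, at most 10 in all, crops included, and the job is handed in when it is done.

```bash
mkdir -p pics; ls; cat > h.py <<'E'
import numpy as np, cv2
from cell import readout, cams, workorder, spotter, arm
from scipy.spatial.transform import Rotation as R
def world(p,c):
    T=np.array(p["cam_to_world"]); return T[:3,:3]@np.array(c)+T[:3,3]
def proj(p,X):
    T=np.linalg.inv(np.array(p["cam_to_world"])); c=T[:3,:3]@np.array(X)+T[:3,3]
    return np.array([p["fx"]*c[0]/c[2]+p["cx"],p["fy"]*c[1]/c[2]+p["cy"]])
def st():
    o=readout.observe(); r=R.from_rotvec(o["ee_rot"]).as_matrix()
    print("t",round(o["clock"],2),"p",np.round(o["position"],4),"F",np.round(o["force"],2),"M",np.round(o["ft_torque"],3),"w",round(o["width"],3),"g",o["gripper_force"],"j7",np.round(o["joints"],3)[-1]); return o,r
E
python3 - <<'E'
from h import *
o,r=st(); print(r.round(3), arm.finger_overhang)
for n in("side","top"):
    p=cams.get_image(n); cv2.imwrite(f"pics/{n}0.png",p["image"])
    print(n,p["fx"],np.round(p["cam_to_world"],3).tolist())
    for k in("nut_1","cover","housing","holder_1","oiler","element","spanner"):
        for d in spotter.boxes_of(p,k)[:5]: print(k,round(d["score"],2),world(p,d["centre"]).round(4),proj(p,world(p,d["centre"])).round())
E
```

```text
pics
t 0.0 p [0.2023 0.5909 0.2915] F [-1.12  0.59  0.24] M [0.051 0.033 0.001] w 1.002 g 0.0 j7 -0.075
[[-0.946  0.324 -0.   ]
 [ 0.324  0.946 -0.002]
 [-0.    -0.002 -1.   ]] 0.0655
side 378.2780041035872 [[0.771, -0.453, 0.447, 0.114], [-0.636, -0.558, 0.532, -0.613], [0.009, -0.695, -0.719, 0.868], [0.0, 0.0, 0.0, 1.0]]
nut_1 0.71 [0.4954 0.0507 0.1169] [275. 190.]
nut_1 0.65 [0.5895 0.0593 0.124 ] [300. 172.]
nut_1 0.44 [ 0.5017 -0.0504  0.1222] [299. 208.]
cover 0.68 [0.5439 0.0029 0.0954] [299. 197.]
housing 0.84 [ 0.5365 -0.0438  0.0875] [308. 210.]
holder_1 0.93 [0.6197 0.1815 0.074 ] [285. 160.]
holder_1 0.73 [0.4242 0.1869 0.0468] [232. 192.]
holder_1 0.56 [0.5434 0.0028 0.0973] [299. 197.]
oiler 0.89 [ 0.4126 -0.4224  0.0985] [372. 338.]
element 0.86 [ 0.7192 -0.0692  0.0792] [361. 188.]
spanner 0.75 [0.3815 0.0488 0.008 ] [246. 235.]
top 395.5897374708654 [[-0.004, -0.986, 0.168, 0.394], [-1.0, 0.006, 0.013, -0.063], [-0.014, -0.168, -0.986, 1.227], [0.0, 0.0, 0.0, 1.0]]
nut_1 0.67 [ 0.513  -0.0447  0.1243] [318. 222.]
nut_1 0.4 [0.4933 0.0537 0.1236] [283. 229.]
cover 0.97 [0.5538 0.0127 0.092 ] [298. 209.]
housing 0.85 [ 0.5514 -0.003   0.0907] [304. 210.]
holder_1 0.96 [0.6259 0.1866 0.0731] [241. 187.]
holder_1 0.69 [0.4263 0.1912 0.0478] [239. 255.]
oiler 0.69 [ 0.4199 -0.4019  0.1003] [445. 255.]
element 0.73 [ 0.7246 -0.0525  0.1083] [320. 151.]
spanner 0.7 [0.389  0.0621 0.0045] [284. 267.]
```

```bash
python3 - <<'E'
import cv2
a=cv2.imread("pics/side0.png")[130:260,215:395]; cv2.imwrite("pics/s1.png",cv2.resize(a,None,fx=4.4,fy=4.4,interpolation=2))
a=cv2.imread("pics/top0.png")[160:280,220:380]; cv2.imwrite("pics/t1.png",cv2.resize(a,None,fx=5,fy=5,interpolation=2))
E
```

```text
(no output)
```

View pics/s1.png

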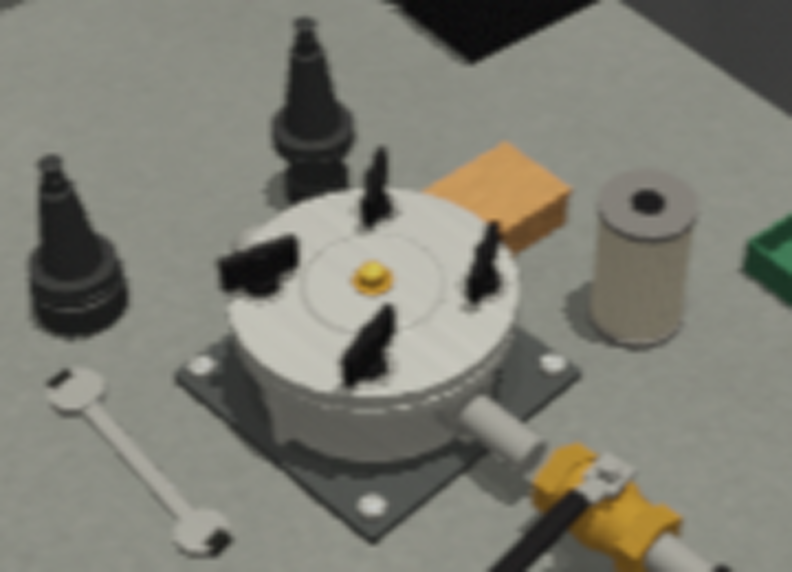

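View pics/t1.png

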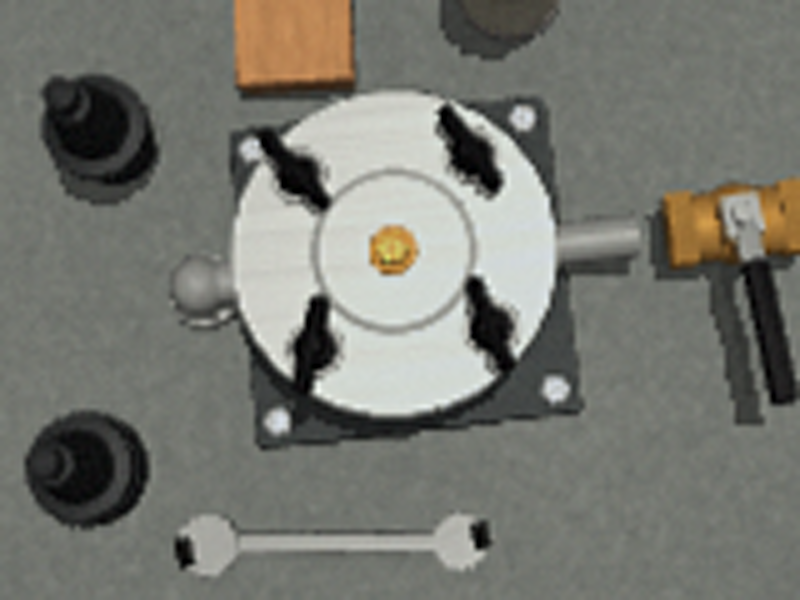

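```bash
cat > fit.py <<'E'
from h import *
from scipy.optimize import minimize
S=4
def mask(im):
    g=cv2.resize(im,None,fx=S,fy=S,interpolation=cv2.INTER_CUBIC).max(2); return g<75
def sil(p,x,y,z,a):
    c,s=np.cos(a),np.sin(a); m=np.zeros((400*S,640*S),np.uint8)
    th=np.linspace(0,6.28,16)
    for P in ([(u,v,w) for u in(-.028,.028) for v in(-.005,.005) for w in(.007,.035)],[(.012*np.cos(t),.012*np.sin(t),w) for t in th for w in(0,.009)]):
        q=np.array([proj(p,(x+c*u-s*v,y+s*u+c*v,z+w)) for u,v,w in P])
        q=((q+.5)*S-.5).round().astype(np.int32)
        cv2.fillConvexPoly(m,cv2.convexHull(q),1)
    return m>0
def iou(ps,ms,v):
    r=0
    for p,m in zip(ps,ms):
        s=sil(p,*v); d=cv2.dilate(s.astype(np.uint8),np.ones((9*S,9*S)))>0
        # local window: restrict mask to neighbourhood
        mm=m&d; r-= (s&mm).sum()/(s|mm).sum()
    return r
def fitnut(ps,ms,x,y,z=.094,angs=np.arange(0,3.14,.2)):
    a=min(angs,key=lambda a:iou(ps,ms,(x,y,z,a)))
    best=None
    for _ in range(2):
        v0=np.array([x,y,z,a]); sim=np.vstack([v0]+[v0+d for d in np.diag([.005,.005,.005,.2])])
        r=minimize(lambda v:iou(ps,ms,v),v0,method="Nelder-Mead",options=dict(initial_simplex=sim,xatol=1e-4,fatol=1e-4,maxiter=120)); x,y,z,a=r.x
    return r.x,r.fun
E
python3 - <<'E'
from fit import *
ps=[cams.get_image("side"),cams.get_image("top")]; ms=[mask(p["image"]) for p in ps]
# plug: triangulate yellow blob
def ray(p,uv):
    T=np.array(p["cam_to_world"]); return T[:3,3],T[:3,:3]@np.array([(uv[0]-p["cx"])/p["fx"],(uv[1]-p["cy"])/p["fy"],1])
uv=[]
for p,(u,v) in zip(ps,((299,193),(298,210))):
    h=cv2.cvtColor(p["image"],cv2.COLOR_BGR2HSV); m=(h[...,1]>110)&(h[...,0]<35); w=np.zeros_like(m); w[v-9:v+9,u-9:u+9]=1
    yy,xx=np.nonzero(m&w); uv.append((xx.mean(),yy.mean()))
A=[];b=[]
for p,q in zip(ps,uv):
    o,d=ray(p,q); d/=np.linalg.norm(d); M=np.eye(3)-np.outer(d,d); A.append(M); b.append(M@o)
C=np.linalg.lstsq(np.vstack(A),np.hstack(b),rcond=None)[0]; print("plug",C.round(4))
N=[]
for i in range(4):
    t=np.radians(45+90*i+6); v,f=fitnut(ps,ms,C[0]+.072*np.cos(t),C[1]+.072*np.sin(t)); N.append(v); print(i+1,v.round(4),round(-f/2,3))
N=np.array(N); m=N[:,:3].mean(0); d=N[:,:2]-m[:2]; print("centre",m.round(4),np.linalg.norm(d,axis=1).round(4),[round(np.degrees(np.arctan2(y,x))-45-90*i,1) %360 for i,(x,y) in enumerate(d)])
E
```

```text
plug [0.5515 0.0132 0.0982]
1 [0.5974 0.0688 0.0962 0.736 ] 0.674
2 [0.4951 0.0575 0.0945 3.0153] 0.651
3 [ 0.5072 -0.0431  0.0926  0.4338] 0.614
4 [ 0.6073 -0.032   0.0925  0.6466] 0.68
centre [0.5518 0.0128 0.094 ] [0.0723 0.0721 0.0715 0.0714] [np.float64(5.8), np.float64(6.7), np.float64(6.399999999999977), np.float64(6.100000000000023)]
```

```bash
cat > go.py <<'E'
import sys; from h import *
o,r=st(); x,y,z,phi=map(float,sys.argv[1:5])
cur=np.degrees(np.arctan2(r[1,0],r[0,0]))
print("phi",round(cur,2),"tilt",r[:,2].round(4),"tool d",(r.T@(np.array([x,y,z])-o["position"])).round(4),"turn",round(np.radians((cur-phi+270)%360-270),3))
E
python3 -m creep '[[-0.0387,-0.0261,0,0,0.4],[-0.0387,-0.0261,0,0,0.4],[-0.0387,-0.0261,0,0,0.4],[-0.0387,-0.0261,0,0,0.4],[-0.0387,-0.0261,0,0,0.4],[-0.0387,-0.0261,0,0,0.4],[-0.0387,-0.0261,0,0,0.4],[-0.0387,-0.0261,0,0,0.4],[-0.0387,-0.0261,0,0,0.4],[-0.0387,-0.0261,0,0,0.4]]' 60
python3 go.py .597 .069 .25 222
```

```text
clock: 1.9
position: [0.4849, 0.2174, 0.2926]
ee_rot: [0.515, 3.099, 0.001]
force: [-0.0, -0.0, -0.2]
width: 0.405
gripper_force: 0.0
t 1.9 p [0.4849 0.2174 0.2926] F [-0.04 -0.01 -0.24] M [ 0.032 -0.093  0.02 ] w 0.405 g 0.0 j7 0.785
phi 161.11 tilt [ 6.e-04  5.e-04 -1.e+00] tool d [-0.1541 -0.1042  0.0426] turn -1.063
```

```bash
python3 -m creep '[[-0.0385,-0.026,0.01,0,0.4],[-0.0385,-0.026,0.01,0,0.4],[-0.0385,-0.026,0.01,0,0.4],[-0.0385,-0.026,0.01,0,0.4],[0,0,0,-0.133,0.4],[0,0,0,-0.133,0.4],[0,0,0,-0.133,0.4],[0,0,0,-0.133,0.4],[0,0,0,-0.133,0.4],[0,0,0,-0.133,0.4]]'
python3 -m creep '[[0,0,0,-0.133,0.4],[0,0,0,-0.133,0.4],[0,0,0,0,0.4],[0,0,0,0,0.4]]'
python3 go.py .597 .069 .172 222
```

```text
clock: 2.9
position: [0.5961, 0.0707, 0.2523]
ee_rot: [-0.737, 3.054, 0.0]
force: [0.2, -0.1, 0.1]
width: 0.398
gripper_force: 0.0
clock: 3.3
position: [0.596, 0.0706, 0.2522]
ee_rot: [-1.121, 2.935, 0.0]
force: [0.1, 0.2, -0.0]
width: 0.403
gripper_force: 0.0
t 3.3 p [0.596  0.0706 0.2522] F [ 0.06  0.15 -0.02] M [0.045 0.026 0.039] w 0.403 g 0.0 j7 2.097
phi -138.17 tilt [-0.e+00  2.e-04 -1.e+00] tool d [ 0.0004 -0.0019  0.0802] turn -0.003
```

```bash
python3 -m creep '[[0,-0.0019,0.04,0,0.4],[0,0,0.03,0,0.4],[0,0,0.01,0,0.4],[0,0,0,0,0.4]]'
python3 - <<'E'
from h import *
st()
p=cams.get_image("side"); cv2.imwrite("pics/a.png",cv2.resize(p["image"][90:240,220:390],None,fx=3.5,fy=3.5,interpolation=2))
E
```

```text
clock: 3.7
position: [0.5966, 0.0693, 0.1711]
ee_rot: [1.124, -2.931, -0.001]
force: [0.3, -0.1, 0.6]
width: 0.4
gripper_force: 0.0
t 3.7 p [0.5966 0.0693 0.1711] F [ 0.25 -0.07  0.59] M [0.031 0.029 0.026] w 0.4 g 0.0 j7 2.1
```

View pics/a.png

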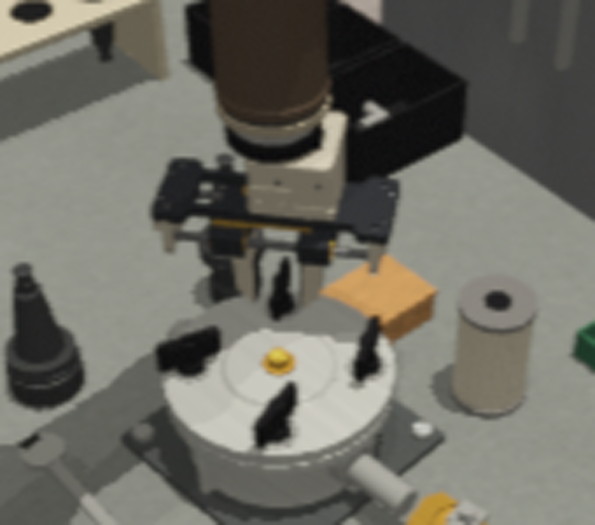

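The fingers straddle nut 1's wing, which stands centred between them at about (282,290) in the crop. Nothing else is touched. I'm closing now.

```bash
python3 -c 'from h import *; st()'; python3 -m creep '[[0,0,0,0,0],[0,0,0,0,0],[0,0,0,0,0],[0,0,0,0,0],[0,0,0,0,0]]' 60
python3 -c 'from h import *; st()'; python3 -m creep '[[0,0,0,0.1,0],[0,0,0,0.15,0],[0,0,0,0.15,0],[0,0,0,0,0]]'; python3 go.py .597 .069 .172 222
```

```text
t 3.75 p [0.5975 0.0694 0.1725] F [ 0.36  0.11 -0.37] M [ 0.095  0.094 -0.005] w 0.402 g 0.0 j7 2.1
clock: 4.25
position: [0.5974, 0.0698, 0.1728]
ee_rot: [-1.128, 2.932, 0.001]
force: [-1.0, 1.5, 5.2]
width: 0.108
gripper_force: 60.0
t 4.25 p [0.5974 0.0698 0.1728] F [-0.96  1.5   5.21] M [0.427 0.514 0.011] w 0.108 g 59.99225735664368 j7 2.101
clock: 4.65
position: [0.5976, 0.0694, 0.1726]
ee_rot: [-0.519, 3.098, -0.001]
force: [-0.6, -0.7, 4.1]
width: 0.109
gripper_force: 60.0
t 4.65 p [0.5976 0.0694 0.1726] F [-0.58 -0.71  4.1 ] M [ 0.063  0.138 -0.026] w 0.109 g 59.99839961528778 j7 1.762
phi -160.99 tilt [ 9.e-04 -3.e-04 -1.e+00] tool d [ 0.0007 -0.0002  0.0006] turn -0.401
```

```bash
python3 -m creep '[[0,0,0,0.15,0],[0,0,0,0.15,0],[0,0,0,0.15,0],[0,0,0,0.15,0],[0,0,0,0.15,0],[0,0,0,0.15,0],[0,0,0,0.15,0],[0,0,0,0.15,0],[0,0,0,0.15,0],[0,0,0,0,0]]';  python3 go.py .597 .069 .172 222
python3 -m creep '[[0,0,0,0.1,0],[0,0,0,0.1,0],[0,0,0,0,0]]'; python3 go.py .597 .069 .172 222
```

```text
clock: 5.65
position: [0.5971, 0.0679, 0.172]
ee_rot: [1.528, 2.744, -0.004]
force: [-0.6, -4.6, 1.3]
width: 0.102
gripper_force: 60.0
t 5.65 p [0.5971 0.0679 0.172 ] F [-0.6  -4.55  1.34] M [-1.082  0.279  0.003] w 0.102 g 59.99985158443451 j7 0.643
phi 121.77 tilt [-8.0e-04 -2.2e-03 -1.0e+00] tool d [ 0.0009  0.0005 -0.    ] turn -1.749
clock: 5.95
position: [0.5968, 0.0678, 0.1719]
ee_rot: [1.792, 2.58, -0.004]
force: [-1.2, -4.1, 1.5]
width: 0.102
gripper_force: 60.0
t 5.95 p [0.5968 0.0678 0.1719] F [-1.18 -4.13  1.47] M [-1.277  0.364  0.037] w 0.102 g 59.99896466732025 j7 0.481
phi 110.44 tilt [-0.0013 -0.0021 -1.    ] tool d [ 0.001   0.0006 -0.0001] turn -1.947
```

```bash
cat > mz.py <<'E'
from h import *
o=readout.observe(); r=R.from_rotvec(o["ee_rot"]).as_matrix(); print("MZ",round(o["ft_torque"][2],3),"phi",round(np.degrees(np.arctan2(r[1,0],r[0,0])),1),"F",np.round(o["force"],1),"w",round(o["width"],3),"t",round(o["clock"],2))
E
python3 -m creep '[[0,0,0,0.1,0]]'>/dev/null; python3 mz.py; python3 -m creep '[[0,0,0,0,0]]' >/dev/null; python3 mz.py
python3 -m creep '[[0,0,0,0.1,0]]'>/dev/null; python3 mz.py; python3 -m creep '[[0,0,0,0,0]]' >/dev/null; python3 mz.py
python3 -m creep '[[0,0,0,0.1,0]]'>/dev/null; python3 mz.py; python3 -m creep '[[0,0,0,0,0]]' >/dev/null; python3 mz.py
```

```text
MZ 0.236 phi 104.9 F [-1.6 -5.5 -0.5] w 0.105 t 6.05
MZ 0.118 phi 104.7 F [-2.6 -5.6  0.1] w 0.104 t 6.15
MZ 0.212 phi 99.1 F [-2.5 -4.9 -1.7] w 0.104 t 6.25
MZ 0.073 phi 99.0 F [-2.3 -5.   0.7] w 0.104 t 6.35
MZ 0.251 phi 93.4 F [-2.  -5.7 -0.7] w 0.104 t 6.45
MZ 0.106 phi 93.3 F [-1.7 -4.7  0.4] w 0.105 t 6.55
```

```bash

python3 -m creep '[[0,0,0,0.1,0]]'>/dev/null; python3 mz.py
python3 -m creep '[[0,0,0,0.1,0]]'>/dev/null; python3 mz.py
python3 -m creep '[[0,0,0,0.1,0]]'>/dev/null; python3 mz.py
python3 -m creep '[[0,0,0,0,0]]' >/dev/null; python3 mz.py
```

```text
MZ 0.206 phi 87.7 F [-2.  -4.9 -1.4] w 0.101 t 6.65
MZ 0.214 phi 81.8 F [-3.  -5.  -1.5] w 0.1 t 6.75
MZ 0.265 phi 76.0 F [-3.4 -4.3 -0.1] w 0.103 t 6.85
MZ 0.104 phi 76.1 F [-2.8 -4.9  1.2] w 0.105 t 6.95
```

```bash

python3 -m creep '[[0,0,0,0.1,0]]'>/dev/null; python3 mz.py
python3 -m creep '[[0,0,0,0.1,0]]'>/dev/null; python3 mz.py
python3 -m creep '[[0,0,0,0.1,0]]'>/dev/null; python3 mz.py
python3 -m creep '[[0,0,0,0,0]]' >/dev/null; python3 mz.py
```

```text
MZ 0.223 phi 70.5 F [-3.  -5.9 -0.8] w 0.1 t 7.05
MZ 0.156 phi 64.6 F [-3.6 -4.7 -1.2] w 0.107 t 7.15
MZ 0.288 phi 58.8 F [-5.  -4.1 -2. ] w 0.104 t 7.25
MZ 0.052 phi 58.9 F [-3.9 -5.1  1.1] w 0.103 t 7.35
```

```bash

python3 -m creep '[[0,0,0,0.1,0]]'>/dev/null; python3 mz.py
python3 -m creep '[[0,0,0,0.1,0]]'>/dev/null; python3 mz.py
python3 -m creep '[[0,0,0,0.1,0]]'>/dev/null; python3 mz.py
python3 -m creep '[[0,0,0,0,0]]' >/dev/null; python3 mz.py
```

```text
MZ 0.208 phi 53.3 F [-4.3 -4.4 -1.1] w 0.1 t 7.45
MZ 0.254 phi 47.4 F [-4.2 -5.3 -0.8] w 0.102 t 7.55
MZ 0.276 phi 41.7 F [-4.7 -3.6 -1. ] w 0.108 t 7.65
MZ 0.103 phi 41.7 F [-5.1 -4.4  0.4] w 0.102 t 7.75
```

```bash

python3 -m creep '[[0,0,0,0.1,0]]'>/dev/null; python3 mz.py
python3 -m creep '[[0,0,0,0.1,0]]'>/dev/null; python3 mz.py
python3 -m creep '[[0,0,0,0.1,0]]'>/dev/null; python3 mz.py
python3 -m creep '[[0,0,0,0,0]]' >/dev/null; python3 mz.py
```

```text
MZ 0.247 phi 36.1 F [-5.4 -4.8 -1.3] w 0.103 t 7.85
MZ 0.482 phi 30.2 F [-4.6 -3.6 -0.8] w 0.104 t 7.95
MZ 0.565 phi 24.5 F [-4.5 -4.3 -1.9] w 0.104 t 8.05
MZ 0.451 phi 24.5 F [-5.2 -3.7  0.3] w 0.098 t 8.15
```

```bash

python3 -m creep '[[0,0,0,0.1,0]]'>/dev/null; python3 mz.py
python3 -m creep '[[0,0,0,0.1,0]]'>/dev/null; python3 mz.py
python3 -m creep '[[0,0,0,0,0]]' >/dev/null; python3 mz.py
```

```text
MZ 0.62 phi 19.0 F [-4.8 -3.5 -1.7] w 0.106 t 8.25
MZ 0.698 phi 13.1 F [-5.4 -2.1 -1.1] w 0.101 t 8.35
MZ 0.598 phi 13.1 F [-5.3 -3.  -0.6] w 0.104 t 8.45
```

```bash
python3 -m creep '[[0,0,0,0,0.4],[0,0,0,0,0.4],[0,0,0,0,0.4],[0,0,-0.03,0,0.4],[0,0,-0.03,0,0.4],[0,0,0,0,0.4]]'; python3 go.py .5067 -.0434 .232 204.9
```

```text
clock: 9.05
position: [0.5993, 0.0688, 0.2359]
ee_rot: [-3.121, -0.356, -0.009]
force: [0.4, -0.1, -0.0]
width: 0.405
gripper_force: 0.0
t 9.05 p [0.5993 0.0688 0.2359] F [ 0.4  -0.13 -0.05] M [-0.062  0.138 -0.007] w 0.405 g 0.0 j7 -0.948
phi 13.01 tilt [ 5.9e-03  8.0e-04 -1.0e+00] tool d [-0.1155  0.0884  0.0033] turn -3.349
```

```bash
python3 -m creep '[[-0.0385,0.0295,0,0,0.4],[-0.0385,0.0295,0,0,0.4],[-0.0385,0.0295,0,0,0.4],[0,0,0,-0.146,0.4],[0,0,0,-0.146,0.4],[0,0,0,-0.146,0.4],[0,0,0,-0.146,0.4],[0,0,0,-0.146,0.4],[0,0,0,-0.146,0.4],[0,0,0,-0.146,0.4]]' >/dev/null
python3 -m creep '[[0,0,0,-0.146,0.4],[0,0,0,-0.146,0.4],[0,0,0,-0.146,0.4],[0,0,0,-0.146,0.4],[0,0,0,-0.146,0.4],[0,0,0,-0.146,0.4],[0,0,0,-0.146,0.4],[0,0,0,-0.146,0.4],[0,0,0,-0.146,0.4],[0,0,0,-0.146,0.4]]' >/dev/null
python3 -m creep '[[0,0,0,-0.146,0.4],[0,0,0,-0.146,0.4],[0,0,0,-0.146,0.4],[0,0,0,-0.146,0.4],[0,0,0,-0.146,0.4],[0,0,0,-0.146,0.4],[0,0,0,0,0.4]]' >/dev/null
python3 go.py .5067 -.0434 .172 204.9
```

```text
t 11.75 p [ 0.5045 -0.0427  0.2321] F [-1.04  0.    0.64] M [0.045 0.056 0.029] w 0.402 g 0.0 j7 2.099
phi -154.47 tilt [ 2.e-04  5.e-04 -1.e+00] tool d [-0.0016 -0.0015  0.0601] turn 0.011
```

```bash
python3 -m creep '[[-0.0016,-0.0015,0.03,0,0.4],[0,0,0.02,0,0.4],[0,0,0.01,0,0.4],[0,0,0,0,0.4]]' >/dev/null; python3 go.py .5067 -.0434 .172 204.9; python3 -m creep '[[0,0,0,0,0],[0,0,0,0,0],[0,0,0,0,0],[0,0,0,0,0]]' 60
python3 mz.py
```

```text
t 12.15 p [ 0.5059 -0.0433  0.1711] F [-0.44  0.17 -0.44] M [ 0.034  0.028 -0.03 ] w 0.398 g 0.0 j7 2.125
phi -154.79 tilt [-2.4e-03 -1.0e-04 -1.0e+00] tool d [-0.0007 -0.0004 -0.0009] turn 0.005
clock: 12.55
position: [0.5069, -0.0433, 0.1728]
ee_rot: [-0.688, 3.064, 0.0]
force: [-0.0, 3.2, 3.5]
width: 0.108
gripper_force: 59.1
MZ -0.188 phi -154.7 F [-0.   3.2  3.5] w 0.108 t 12.55
```

```bash
python3 -m creep '[[0,0,0,0.15,0],[0,0,0,0.15,0],[0,0,0,0.15,0],[0,0,0,0.15,0],[0,0,0,0.15,0],[0,0,0,0.15,0],[0,0,0,0.15,0],[0,0,0,0.15,0],[0,0,0,0.15,0],[0,0,0,0.15,0]]' >/dev/null; python3 mz.py
python3 -m creep '[[0,0,0,0.15,0],[0,0,0,0.15,0]]' >/dev/null; python3 mz.py
for i in 1; do python3 -m creep '[[0,0,0,0.1,0]]'>/dev/null; python3 mz.py; done
python3 -m creep '[[0,0,0,0.1,0]]'>/dev/null; python3 mz.py
python3 -m creep '[[0,0,0,0.1,0]]'>/dev/null; python3 mz.py
python3 -m creep '[[0,0,0,0,0]]' >/dev/null; python3 mz.py
```

```text
MZ 0.201 phi 119.0 F [ 1.3 -3.3 -4.9] w 0.102 t 13.55
MZ 0.28 phi 101.8 F [-0.5 -3.8 -6.3] w 0.105 t 13.75
MZ 0.243 phi 96.1 F [-0.3 -3.8 -5.4] w 0.097 t 13.85
MZ 0.242 phi 90.5 F [-0.5 -3.3 -6.5] w 0.106 t 13.95
MZ 0.203 phi 84.8 F [ 0.7 -2.8 -6. ] w 0.104 t 14.05
MZ 0.1 phi 84.9 F [-1.1 -4.2 -5.1] w 0.106 t 14.15
```

```bash

python3 -m creep '[[0,0,0,0.1,0]]'>/dev/null; python3 mz.py
python3 -m creep '[[0,0,0,0.1,0]]'>/dev/null; python3 mz.py
python3 -m creep '[[0,0,0,0.1,0]]'>/dev/null; python3 mz.py
python3 -m creep '[[0,0,0,0.1,0]]'>/dev/null; python3 mz.py
```

```text
MZ 0.21 phi 79.4 F [-1.5 -5.  -8. ] w 0.104 t 14.25
MZ 0.161 phi 73.5 F [-1.3 -5.4 -7.5] w 0.106 t 14.35
MZ 0.193 phi 67.8 F [-0.8 -5.7 -7.3] w 0.105 t 14.45
MZ 0.223 phi 62.0 F [-1.  -4.9 -8.2] w 0.105 t 14.55
```

```bash
python3 -m creep '[[0,0,0,0,0]]' >/dev/null; python3 mz.py
```

```text
MZ 0.1 phi 62.1 F [-1.  -5.  -6.9] w 0.104 t 14.65
```

```bash

python3 -m creep '[[0,0,0,0.1,0]]'>/dev/null; python3 mz.py
python3 -m creep '[[0,0,0,0.1,0]]'>/dev/null; python3 mz.py
python3 -m creep '[[0,0,0,0.1,0]]'>/dev/null; python3 mz.py
python3 -m creep '[[0,0,0,0.1,0]]'>/dev/null; python3 mz.py
```

```text
MZ 0.16 phi 56.5 F [-1.7 -5.4 -8.9] w 0.1 t 14.75
MZ 0.211 phi 50.6 F [-1.8 -4.9 -8.9] w 0.105 t 14.85
MZ 0.278 phi 44.8 F [-1.7 -4.8 -8.5] w 0.105 t 14.95
MZ 0.493 phi 39.1 F [-1.7 -4.6 -9. ] w 0.106 t 15.05
```

```bash

python3 -m creep '[[0,0,0,0.1,0]]'>/dev/null; python3 mz.py
python3 -m creep '[[0,0,0,0.1,0]]'>/dev/null; python3 mz.py
python3 -m creep '[[0,0,0,0.1,0]]'>/dev/null; python3 mz.py
python3 -m creep '[[0,0,0,0,0]]' >/dev/null; python3 mz.py
python3 -m creep '[[0,0,0,0,0.4],[0,0,0,0,0.4],[0,0,0,0,0.4],[0,0,-0.03,0,0.4],[0,0,-0.03,0,0.4],[0,0,0,0,0.4]]' >/dev/null; python3 go.py .4956 .0579 .232 172.8
```

```text
MZ 0.576 phi 33.4 F [-1.9 -4.4 -9.5] w 0.104 t 15.15
MZ 0.573 phi 27.7 F [ -1.2  -4.9 -10.1] w 0.105 t 15.25
MZ 0.616 phi 22.0 F [-0.1 -4.4 -8.8] w 0.105 t 15.35
MZ 0.56 phi 22.0 F [-1.8 -4.  -7.8] w 0.104 t 15.45
t 16.05 p [ 0.5085 -0.0441  0.2354] F [-0.17  0.1  -0.51] M [-0.076  0.168  0.004] w 0.397 g 0.0 j7 -0.526
phi 22.03 tilt [ 5.5e-03  5.0e-04 -1.0e+00] tool d [ 0.0263 -0.0994  0.0034] turn -2.631
```

```bash
python3 -m creep '[[0.0088,-0.0331,0,0,0.4],[0.0088,-0.0331,0,0,0.4],[0.0088,-0.0331,0,0,0.4],[0,0,0,-0.146,0.4],[0,0,0,-0.146,0.4],[0,0,0,-0.146,0.4],[0,0,0,-0.146,0.4],[0,0,0,-0.146,0.4],[0,0,0,-0.146,0.4],[0,0,0,-0.146,0.4]]' >/dev/null
python3 -m creep '[[0,0,0,-0.146,0.4],[0,0,0,-0.146,0.4],[0,0,0,-0.146,0.4],[0,0,0,-0.146,0.4],[0,0,0,-0.146,0.4],[0,0,0,-0.146,0.4],[0,0,0,-0.146,0.4],[0,0,0,-0.146,0.4],[0,0,0,-0.146,0.4],[0,0,0,-0.146,0.4]]' >/dev/null
python3 -m creep '[[0,0,0,-0.146,0.4],[0,0,0,0,0.4]]' >/dev/null
python3 go.py .4956 .0579 .172 172.8
```

```text
t 18.25 p [0.4939 0.0586 0.2322] F [ 0.52 -0.35 -0.15] M [-0.007  0.021 -0.013] w 0.398 g 0.0 j7 1.434
phi 172.72 tilt [ 2.e-04  1.e-03 -1.e+00] tool d [-0.0018 -0.0006  0.0602] turn -0.001
```

```bash
python3 -m creep '[[-0.0018,-0.0006,0.03,0,0.4],[0,0,0.02,0,0.4],[0,0,0.01,0,0.4],[0,0,0,0,0.4]]' >/dev/null; python3 go.py .4956 .0579 .172 172.8; python3 -m creep '[[0,0,0,0,0],[0,0,0,0,0],[0,0,0,0,0],[0,0,0,0,0]]' 60
python3 mz.py
python3 -m creep '[[0,0,0,0.15,0],[0,0,0,0.15,0],[0,0,0,0,0]]' >/dev/null; python3 mz.py
```

```text
t 18.65 p [0.4949 0.0577 0.1712] F [-0.79  0.29  0.27] M [ 0.014  0.018 -0.017] w 0.398 g 0.0 j7 1.495
phi 172.42 tilt [-2.3e-03 -6.0e-04 -1.0e+00] tool d [-0.0006  0.0003 -0.0008] turn -0.007
clock: 19.05
position: [0.496, 0.0577, 0.1728]
ee_rot: [0.204, 3.134, 0.001]
force: [-0.2, -2.0, 2.4]
width: 0.104
gripper_force: 59.2
MZ -0.236 phi 172.5 F [-0.2 -2.   2.4] w 0.104 t 19.05
MZ -0.009 phi 155.2 F [-0.8 -2.1  3. ] w 0.104 t 19.35
```

```bash
python3 -m creep '[[0,0,0,0.15,0],[0,0,0,0.15,0],[0,0,0,0.15,0],[0,0,0,0.15,0],[0,0,0,0.15,0],[0,0,0,0.15,0],[0,0,0,0.15,0],[0,0,0,0.15,0],[0,0,0,0.15,0],[0,0,0,0.15,0]]' >/dev/null; python3 mz.py
python3 -m creep '[[0,0,0,0.1,0]]'>/dev/null; python3 mz.py
python3 -m creep '[[0,0,0,0.1,0]]'>/dev/null; python3 mz.py
python3 -m creep '[[0,0,0,0.1,0]]'>/dev/null; python3 mz.py
python3 -m creep '[[0,0,0,0.1,0]]'>/dev/null; python3 mz.py
```

```text
MZ 0.18 phi 69.3 F [-2.6 -4.1 -2.1] w 0.103 t 20.35
MZ 0.197 phi 63.6 F [-1.5 -4.5 -2.3] w 0.105 t 20.45
MZ 0.203 phi 58.0 F [-2.1 -3.8 -2.6] w 0.103 t 20.55
MZ 0.23 phi 52.3 F [-3.3 -4.1 -3.8] w 0.103 t 20.65
MZ 0.208 phi 46.5 F [-3.8 -4.8 -3. ] w 0.105 t 20.75
```

```bash

python3 -m creep '[[0,0,0,0.1,0]]'>/dev/null; python3 mz.py
python3 -m creep '[[0,0,0,0.1,0]]'>/dev/null; python3 mz.py
python3 -m creep '[[0,0,0,0.1,0]]'>/dev/null; python3 mz.py
python3 -m creep '[[0,0,0,0.1,0]]'>/dev/null; python3 mz.py
```

```text
MZ 0.166 phi 40.8 F [-2.5 -3.7 -3. ] w 0.103 t 20.85
MZ 0.229 phi 35.1 F [-2.6 -3.7 -3.2] w 0.105 t 20.95
MZ 0.474 phi 29.4 F [-2.8 -4.2 -3.2] w 0.104 t 21.05
MZ 0.536 phi 23.7 F [-2.6 -3.5 -3.4] w 0.102 t 21.15
```

```bash

python3 -m creep '[[0,0,0,0.1,0]]'>/dev/null; python3 mz.py
python3 -m creep '[[0,0,0,0.1,0]]'>/dev/null; python3 mz.py
python3 -m creep '[[0,0,0,0,0]]' >/dev/null; python3 mz.py
python3 -m creep '[[0,0,0,0,0.4],[0,0,0,0,0.4],[0,0,0,0,0.4],[0,0,-0.03,0,0.4],[0,0,-0.03,0,0.4],[0,0,0,0,0.4]]' >/dev/null; python3 go.py .608 -.0323 .232 217
```

```text
MZ 0.604 phi 17.9 F [-3.  -3.  -3.3] w 0.103 t 21.25
MZ 0.642 phi 12.2 F [-2.9 -3.2 -4.4] w 0.1 t 21.35
MZ 0.383 phi 12.3 F [-4.2 -2.  -3.7] w 0.105 t 21.45
t 22.05 p [0.4977 0.0571 0.2356] F [-0.07  0.49 -0.31] M [-0.065  0.142 -0.04 ] w 0.397 g 0.0 j7 -0.857
phi 12.18 tilt [ 0.0058  0.0017 -1.    ] tool d [0.0889 0.1107 0.0041] turn -3.575
```

```bash
python3 -m creep '[[0.0296,0.0369,0,0,0.4],[0.0296,0.0369,0,0,0.4],[0.0296,0.0369,0,0,0.4],[0,0,0,-0.143,0.4],[0,0,0,-0.143,0.4],[0,0,0,-0.143,0.4],[0,0,0,-0.143,0.4],[0,0,0,-0.143,0.4],[0,0,0,-0.143,0.4],[0,0,0,-0.143,0.4]]' >/dev/null
python3 -m creep '[[0,0,0,-0.143,0.4],[0,0,0,-0.143,0.4],[0,0,0,-0.143,0.4],[0,0,0,-0.143,0.4],[0,0,0,-0.143,0.4],[0,0,0,-0.143,0.4],[0,0,0,-0.143,0.4],[0,0,0,-0.143,0.4],[0,0,0,-0.143,0.4],[0,0,0,-0.143,0.4]]' >/dev/null
python3 -m creep '[[0,0,0,-0.143,0.4],[0,0,0,-0.143,0.4],[0,0,0,-0.143,0.4],[0,0,0,-0.143,0.4],[0,0,0,-0.143,0.4],[0,0,0,-0.143,0.4],[0,0,0,-0.143,0.4],[0,0,0,-0.143,0.4],[0,0,0,0,0.4]]' >/dev/null
python3 go.py .608 -.0323 .172 217
```

```text
t 24.95 p [ 0.6056 -0.0319  0.2318] F [-0.26  0.28 -0.01] M [0.043 0.054 0.037] w 0.4 g 0.0 j7 2.275
phi -142.87 tilt [-4.e-04  1.e-03 -1.e+00] tool d [-0.0017 -0.0018  0.0598] turn 0.002
```

```bash
python3 -m creep '[[-0.0017,-0.0018,0.03,0,0.4],[0,0,0.02,0,0.4],[0,0,0.01,0,0.4],[0,0,0,0,0.4]]' >/dev/null; python3 go.py .608 -.0323 .172 217; python3 -m creep '[[0,0,0,0,0],[0,0,0,0,0],[0,0,0,0,0],[0,0,0,0,0]]' 60
python3 mz.py
python3 -m creep '[[0,0,0,0.15,0],[0,0,0,0.15,0],[0,0,0,0,0]]' >/dev/null; python3 mz.py
```

```text
t 25.35 p [ 0.6073 -0.0322  0.1708] F [-0.53  0.46  0.25] M [0.03  0.11  0.007] w 0.399 g 0.0 j7 2.284
phi -143.16 tilt [-2.8e-03  1.0e-04 -1.0e+00] tool d [-0.0005 -0.0005 -0.0012] turn -0.003
clock: 25.75
position: [0.6083, -0.032, 0.1729]
ee_rot: [-0.995, 2.979, 0.0]
force: [-4.3, 5.9, 2.3]
width: 0.104
gripper_force: 60.0
MZ -0.224 phi -143.0 F [-4.3  5.9  2.3] w 0.104 t 25.75
MZ -0.005 phi -160.4 F [0.6 0.5 3.1] w 0.1 t 26.05
```

```bash
python3 -m creep '[[0,0,0,0.15,0],[0,0,0,0.15,0],[0,0,0,0.15,0],[0,0,0,0.15,0],[0,0,0,0.15,0],[0,0,0,0.15,0],[0,0,0,0.15,0],[0,0,0,0.15,0],[0,0,0,0.15,0],[0,0,0,0.15,0]]' >/dev/null; python3 mz.py
python3 -m creep '[[0,0,0,0.1,0]]'>/dev/null; python3 mz.py
python3 -m creep '[[0,0,0,0.1,0]]'>/dev/null; python3 mz.py
python3 -m creep '[[0,0,0,0.1,0]]'>/dev/null; python3 mz.py
python3 -m creep '[[0,0,0,0.1,0]]'>/dev/null; python3 mz.py
```

```text
MZ 0.18 phi 113.7 F [-0.3 -2.8 -2.2] w 0.105 t 27.05
MZ 0.233 phi 108.0 F [-1.1 -3.6 -1.6] w 0.104 t 27.15
MZ 0.218 phi 102.4 F [-1.4 -4.1 -2.6] w 0.102 t 27.25
MZ 0.194 phi 96.7 F [-1.3 -3.9 -2.6] w 0.102 t 27.35
MZ 0.226 phi 90.9 F [-1.3 -2.9 -2.9] w 0.106 t 27.45
```

```bash

python3 -m creep '[[0,0,0,0.1,0]]'>/dev/null; python3 mz.py
python3 -m creep '[[0,0,0,0.1,0]]'>/dev/null; python3 mz.py
python3 -m creep '[[0,0,0,0.1,0]]'>/dev/null; python3 mz.py
python3 -m creep '[[0,0,0,0.1,0]]'>/dev/null; python3 mz.py
```

```text
MZ 0.198 phi 85.2 F [-1.6 -2.9 -3.2] w 0.104 t 27.55
MZ 0.18 phi 79.5 F [-0.9 -2.1 -3.5] w 0.103 t 27.65
MZ 0.184 phi 73.7 F [-2.2 -3.3 -3.3] w 0.105 t 27.75
MZ 0.249 phi 68.0 F [-2.3 -3.2 -3.6] w 0.105 t 27.85
```

```bash

python3 -m creep '[[0,0,0,0.1,0]]'>/dev/null; python3 mz.py
python3 -m creep '[[0,0,0,0.1,0]]'>/dev/null; python3 mz.py
python3 -m creep '[[0,0,0,0.1,0]]'>/dev/null; python3 mz.py
python3 -m creep '[[0,0,0,0.1,0]]'>/dev/null; python3 mz.py
```

```text
MZ 0.174 phi 62.3 F [-2.1 -3.6 -3.5] w 0.107 t 27.95
MZ 0.205 phi 56.5 F [-3.2 -3.  -2.7] w 0.108 t 28.05
MZ 0.204 phi 50.8 F [-3.  -3.3 -3.3] w 0.103 t 28.15
MZ 0.162 phi 45.1 F [-4.1 -2.9 -3.8] w 0.103 t 28.25
```

```bash

python3 -m creep '[[0,0,0,0.1,0]]'>/dev/null; python3 mz.py
python3 -m creep '[[0,0,0,0.1,0]]'>/dev/null; python3 mz.py
python3 -m creep '[[0,0,0,0.1,0]]'>/dev/null; python3 mz.py
python3 -m creep '[[0,0,0,0.1,0]]'>/dev/null; python3 mz.py
```

```text
MZ 0.264 phi 39.4 F [-3.  -2.5 -3.4] w 0.106 t 28.35
MZ 0.164 phi 33.6 F [-3.2 -2.4 -4.2] w 0.104 t 28.45
MZ 0.2 phi 27.9 F [-3.3 -1.9 -2.8] w 0.102 t 28.55
MZ 0.493 phi 22.2 F [-3.  -2.7 -3.9] w 0.107 t 28.65
```

```bash

python3 -m creep '[[0,0,0,0.1,0]]'>/dev/null; python3 mz.py
python3 -m creep '[[0,0,0,0.1,0]]'>/dev/null; python3 mz.py
python3 -m creep '[[0,0,0,0.1,0]]'>/dev/null; python3 mz.py
python3 -m creep '[[0,0,0,0,0]]' >/dev/null; python3 mz.py
python3 -m creep '[[0,0,0,0,0.4],[0,0,0,0,0.4],[0,0,0,0,0.4],[0,0,-0.03,0,0.4],[0,0,-0.05,0,0.4],[0,0,-0.05,0,0.4],[0,0,-0.05,0,0.4],[0,0,0,0,0.4]]' >/dev/null; python3 go.py .4 .4 .32 30
```

```text
MZ 0.568 phi 16.5 F [-4.  -2.5 -4.5] w 0.104 t 28.75
MZ 0.558 phi 10.8 F [-3.5 -2.  -3.1] w 0.104 t 28.85
MZ 0.669 phi 5.0 F [-3.2 -1.9 -4.8] w 0.102 t 28.95
MZ 0.545 phi 5.1 F [-5.2 -1.4 -3.4] w 0.103 t 29.05
t 29.85 p [ 0.6102 -0.0345  0.3595] F [ 0.42 -0.54 -0.96] M [-0.088  0.122 -0.007] w 0.401 g 0.0 j7 -0.933
phi 5.01 tilt [ 1.100e-02 -7.000e-04 -9.999e-01] tool d [-0.1719 -0.4513  0.0369] turn -0.436
```

```bash
python3 -m creep '[[-0.02,-0.045,0,0,0.4],[-0.02,-0.045,0,0,0.4],[-0.02,-0.045,0,0,0.4],[-0.02,-0.045,0,0,0.4],[-0.02,-0.045,0,0,0.4],[-0.02,-0.045,0,0,0.4],[-0.02,-0.045,0,0,0.4],[-0.02,-0.045,0,0,0.4],[0,0,0,0,0.4]]' >/dev/null
python3 - <<'E'
from fit import *
st()
ps=[cams.get_image("side"),cams.get_image("top")]; ms=[mask(p["image"]) for p in ps]
cv2.imwrite("pics/e1.png",cv2.resize(ps[0]["image"][130:260,215:395],None,fx=4.4,fy=4.4,interpolation=2)); cv2.imwrite("pics/e2.png",cv2.resize(ps[1]["image"][160:280,220:380],None,fx=5,fy=5,interpolation=2))
for i in range(4):
    t=np.radians(51.25+90*i); v,f=fitnut(ps,ms,.5518+.072*np.cos(t),.0128+.072*np.sin(t),.092); print(i+1,v[:3].round(4),np.degrees(v[3]).round(1),round(-f/2,3))
E
```

```text
t 30.75 p [0.4136 0.3199 0.3513] F [ 0.39 -0.3   0.55] M [-0.104  0.184  0.01 ] w 0.4 g 0.0 j7 -1.742
1 [0.5965 0.0689 0.0903] 18.5 0.705
2 [0.4972 0.0583 0.0881] 17.5 0.633
3 [ 0.5064 -0.0438  0.0915] 27.0 0.667
4 [ 0.6079 -0.0316  0.0916] 7.3 0.722
```

View pics/e1.png

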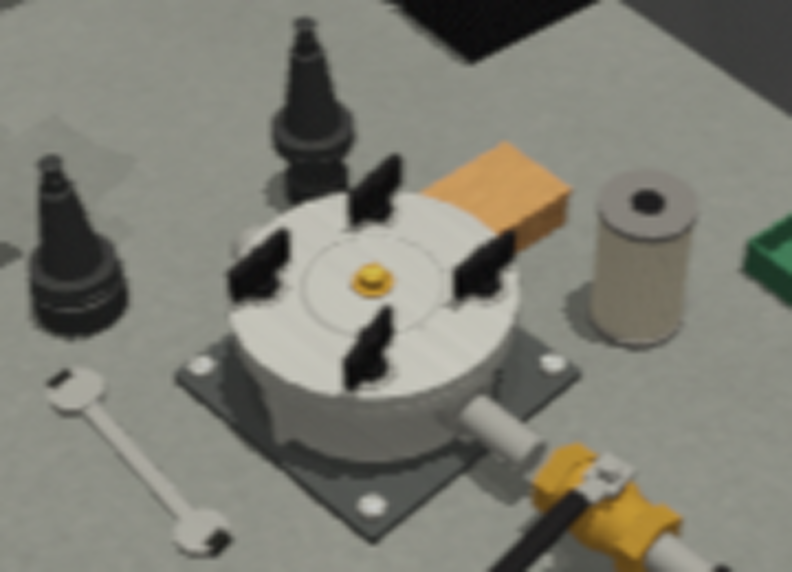

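View pics/e2.png

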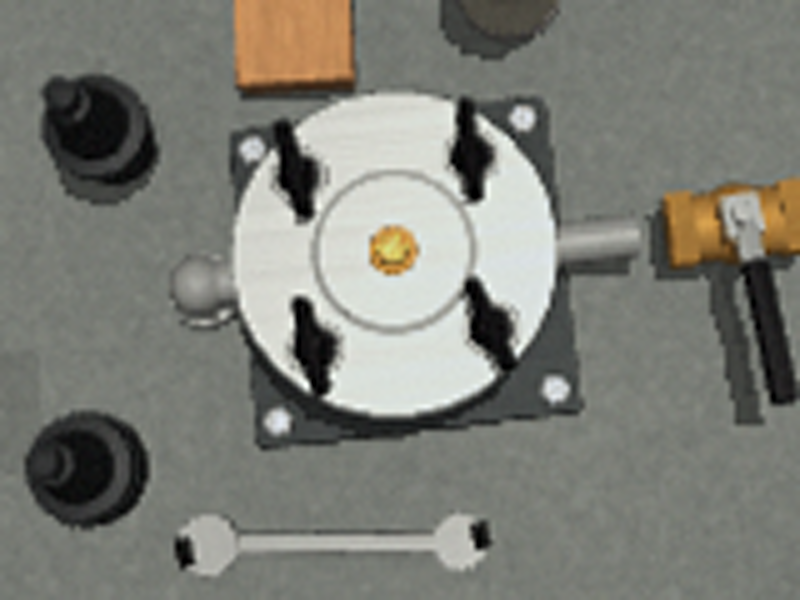

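The last pictures show the cover flush: the gap seen at its rim at the start, near (400,395) in the side crop, is gone. The four wings stand at the angles I left them, and the bystanders look unmoved. The gripper is clear, so I'm signing off.

```bash
python3 -c 'from cell import workorder; print(workorder.sign_off())'
```

```text
the job is handed in; nothing more can be done
None
```

I tightened the four wing nuts in cross order 1-3-2-4, each about 0.3–0.4 rad past its bite (last turning torque 0.62–0.70 N m); the cover looks flush and level, nothing else was disturbed, and I handed the job in at about 31 s.

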